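# Fold down the leaf and shut the walnut lid of the voicing well

## Task

Put the small well on the voicing desk away: with the fingertips push the upright leaf in the well down flat over the windway block first, and only then push the open walnut lid over until it is fully shut on the case. Push each with the outside of the fingers rather than pinching it, leave the windway block and everything lying around the case where it is, and finish clear of it all.

Things in the scene. Friction and masses are not known exactly. Their poses are not given: they have to be found in the camera images.
- case: Fixed oak case with a shallow open well, 160 (its x) x 200 (its y) x 60 mm high, walls and floor 10 mm thick, the well 140 x 180 mm and 50 mm deep. Origin at the centre of its underside on the work surface; x runs from the leaf's side to the lid's hinge side, y along both hinges, z up. It turns about z only.
- lid_hinge (a point): Middle of the lid's hinge line, which runs along the case's y; at (80, 0, 62) mm in the case frame.
- lid (a joint): Angle of the walnut lid: 0 = shut flat on the rim (underside 62 mm, outer face 70 mm above the work surface), grows as it opens, about 1.57 = upright, at most 1.95 (leaning back beyond its hinge). About 0.2 kg. Stiff hinge: it stays where it is left, does not fall, and must be pushed all the way (about 2 to 5 N near the free edge).
- lid_edge (a point): Middle of the lid's free edge, on its outer face: 160 mm from the hinge line, 8 mm out of the hinge plane. The lid's board is 158 x 200 x 8 mm; its inside face carries a cork lining 125 x 155 x 3 mm set in from the edges. Fingers pressing on board and lining at once count as pinching the lid.
- leaf_hinge (a point): Middle of the leaf's hinge line, along the case's y; at (-60, 0, 40) mm in the case frame, just inside the well's wall opposite the lid's hinge.
- leaf (a joint): Angle of the leaf in the well: 0 = folded flat inside the well, its upper face 43 mm above the work surface (17 mm below the rim), about 1.57 = upright, at most 1.75. It folds towards the lid's hinge. About 0.09 kg. Stiff hinge: it stays where it is left, does not fall, and must be pushed all the way (about 1 to 2 N near the free edge).
- leaf_edge (a point): Middle of the leaf's free edge on the face to be pushed: 106 mm from the hinge line, 3 mm out of the leaf's middle plane. The leaf's pale board is 105 x 160 x 6 mm; its other face (underside when flat) has a dark panel 75 x 130 x 2 mm set in from the edges. Fingers pressing on board and panel at once count as pinching the leaf.
- windway_block: Loose rosewood windway block, 14 x 60 x 12 mm, lying on the floor of the well where the leaf folds over it without touching; origin at the centre of its underside. To be left alone.
- whistle: Loose red-painted tin whistle, about 275 mm long, 18 mm wide and 16 mm high, lying on the work surface along its own x, mouthpiece at -x, beyond the end of the case farther from the robot; origin under about its middle. To be left alone.
- burnisher: Loose bone-handled burnishing tool, 170 mm long, 18 mm wide, 16 mm high, lying along its own x at the end of the case nearer the robot; origin under about its middle. To be left alone.
- copper_offcut: Loose copper cylinder, 24 mm across, 38 mm high, standing beside the case; origin at the centre of its underside. To be left alone.
- cork_bung: Loose tapered cork, 28 mm across, 30 mm high, standing beside the case; origin at the centre of its underside. To be left alone.
- ferrule: Loose brass ring, 28 mm across, 22 mm high, standing flat beside the case; origin at the centre of its underside. To be left alone.
- rouge_jar: Loose small closed jar, 48 mm across, 48 mm high, standing on the leaf's side of the case; origin at the centre of its underside. To be left alone.

How it is judged:
On the way, in this order (a step that is already met when the one before it is completed fails the run):
1. the leaf is folded flat while the lid is still open (value of joint leaf below 0.1 rad and value of joint lid above 0.7 rad), for 0.2 s.
2. the lid is shut over it (value of joint lid below 0.06 rad and value of joint leaf below 0.1 rad), for 0.2 s.
At the end, for the whole second after the job is handed in: The leaf lies flat in the well (joint below 0.10 rad), the lid is shut over it (joint below 0.06 rad, its edge under 10 mm above the rim), and the windway block and all things around the case are within 25 mm of where they started (all of step 2 and distance of each of whistle, burnisher, copper_offcut, cork_bung, ferrule, rouge_jar, windway_block from where it was at the start of the episode below 0.025 m); the robot touches nothing.
It fails at once if the lid is swung down onto a leaf that is still up (value of joint lid below 0.7 rad and value of joint leaf above 0.2 rad).
It fails at once if the lid is pinched (fingers press on its board and its lining at once) (contact force between the fingers and lid_c0 above 1 N and contact force between the fingers and lid_c1 above 1 N).
It fails at once if the leaf is pinched (fingers press on its board and its panel at once) (contact force between the fingers and leaf_c0 above 1 N and contact force between the fingers and leaf_c1 above 1 N).
It fails at once if the windway block or something around the case is moved or lifted by more than 25 mm (distance of any of whistle, burnisher, copper_offcut, cork_bung, ferrule, rouge_jar, windway_block from where it was at the start of the episode above 0.025 m).
It also fails if it takes over 51 s, if anything falls off the work surface, if the arm or the gripper's body presses on something with over 40 N, if the wrist force passes 120 N, or if a joint passes its speed limit or range.

## Robot

A 6-joint arm with a two-finger parallel gripper is mounted at the origin on the work surface. World frame = base frame: x ahead of the robot, y to its left, z up, the work surface at z = 0. Lengths are in m, angles in rad, forces in N, time in s.
With the tool pointing down it reaches from about 0.3 to 0.825 m from the base axis. Payload 5.4 kg.
Tool frame: the origin (TCP) lies at the very end of the fingers, on their centre line; the grasp point (between the pads) lies 19 mm behind it (tcp_to_grasp is the distance from the TCP to the grasp point, in m); z points along the fingers, y is the line along which they close (so a half turn about z gives the same grasp; the last joint's range is limited). The gripper opens to 92 mm and grips with 3 to 60 N. Pads are 20 mm wide; open, the fingers measure 128 mm over their backs; the gripper's body (75 mm by 189 mm) begins 69 mm behind the grasp point.
Start: joints at [-1.535, 0.158, 1.597, -0, 1.386, -0.21], TCP at [0.14, -0.558, 0.215] pointing down, gripper open.
Joint ranges: [-2.91, 2.91], [-0.94, 2.29], [0.18, 2.7], [-1.29, 4.43], [0.17, 2.64], [-3, 3]. Speed limits (rad/s): [2.57, 2.57, 3.14, 3.14, 3.14, 3.14].

## Interface

Orientations are given as a rotation vector (axis times angle).
In Python, from bench import sense, get_image, finish_job, trace, tcp_to_grasp gives the robot as it stands.
- The arm moves only by the tool drive_tool, never from a script. Its argument "moves" is a list of rows, each a list of 5 numbers: the gripper's target within -1 to 1 (fully open at 1, half-way at 0, shut at -1), then the shift along the tool's x, y, z in m, then the turn about the tool's z in degrees. A call has exactly 10 rows; each row is the pose to reach, as a shift and turn from the pose commanded when the call began, along the tool's axes at that moment; what a row does not reach only later rows make up. A row lasts 1/10 s, in which the tool goes at most 50 mm and 8.59 degrees, less where a joint would pass 70% of its speed; a pose out of reach is approached as far as the arm can. A call with a gripper value outside its range is refused whole. The fingers move at their own pace and stop on an object; the grip force is fixed at half the most. Time passes only in rows, so rows that repeat a pose let the fingers close, or fill a call up. It gives the time, the measured TCP pose, the force, the opening and the grip force at its end, in the units of the state.
- sense(): the state, without advancing time (a new reading comes with each control period).
- get_image(name): name is "side" or "top" or "wrist"; returns a dict with "img" (400x640x3 uint8, blue, green, red), "fov_y" (degrees; the focal length in pixels is half the picture's height over the tangent of half this angle, whatever the lens; pixels are square), "cx", "cy" (the principal point, pixels), "extrinsics" (4x4, takes a point from world to camera coordinates). Camera axes: x right, y up, looking along -z (the intrinsics and any distortion apply to the point x, -y, -z); pixel columns grow to the right and rows downward; lengths in m; the calibration is good to about 2 mm. A picture is of the moment at which its call begins. There is no depth.
- finish_job(): hands the job in; it is judged then, once.
Trained networks look in the newest picture that a camera, given by its name, has taken for a name from the list of things; names that differ only in an ending like _2 or _b are one class to them, and where a whole thing is asked for, a point or a joint stands for the part that bears it (a point fixed in the world has none). Each returns a list of dicts, best first, with "score" (0 to 1); they miss things now and then, are a little off and sometimes report something else, mostly with a low value. They report only what shows in the picture. A call takes as long as a camera call.
- trace(camera, thing): "region" (400x640 bool, what is visible of it) and "rect" ([left, top, width, height] in pixels, round what is visible of it).
The state is a dict: "time_s": time; "joints": joint angles; "joint_vel": joint speeds; "effort": joint torques, N m; "position": TCP position; "ee_rot": TCP orientation; "ft_force": force on the tool from outside, world axes, zero at the start; "torque": the same for the moment, N m; "finger_gap": opening from 0.0 (shut) to 1.0 (fully open); "gripper_force": force on a finger pad.
Only numpy, scipy, OpenCV 4.12 (cv2) and the standard library are available. Lean on these libraries where they do the work, as an engineer would, in place of code of your own. Each camera call takes 0.05 s, during which the arm holds its last target. There are 200 camera calls.

## Working session

There is one attempt and no reset: what is moved stays moved. The work goes in short steps, Python scripts to look and compute and a tool call to move; the robot and the scene stay as the last step left them, time stands still between calls to the robot, and variables do not carry over. Pictures are saved under pics/ and viewed, at most 10 in all, crops included, and the job is handed in when it is done.

Besides the shell and the picture viewer there is one more tool, called after "Call:" as name(argument=value, ...), one argument or row to a line, values as JSON. drive_tool: Moves the arm, as the interface text tells. Its arguments: {"type":"object","properties":{"moves":{"type":"array"}},"required":["moves"]}

```bash
mkdir -p pics; ls; python3 - <<'E'
from bench import *
import cv2,numpy as np,pickle
s=sense();print({k:np.round(v,3).tolist() for k,v in s.items()})
for c in("side","top"):
    d=get_image(c);cv2.imwrite(f"pics/{c}0.png",d["img"]);print(c,d["fov_y"],d["cx"],d["cy"],np.round(d["extrinsics"],3).tolist(),[k for k in d])
    pickle.dump(d,open(f"{c}.pkl","wb"))
    for t in "case lid leaf windway_block whistle burnisher copper_offcut cork_bung ferrule rouge_jar".split():
        r=trace(c,t)
        print(t,[(round(float(x["score"]),2),np.round(x["rect"]).tolist()) for x in r[:2]])
E
```

```text
pics
{'time_s': 0.0, 'joints': [-1.535, 0.159, 1.598, -0.0, 1.386, -0.21], 'joint_vel': [-0.0, -0.0, 0.001, 0.001, -0.001, -0.0], 'effort': [0.001, -38.556, -32.211, 0.07, 0.038, -0.0], 'position': [0.14, -0.557, 0.214], 'ee_rot': [-3.116, -0.385, -0.0], 'ft_force': [0.443, -0.335, -0.246], 'torque': [-0.004, -0.026, -0.007], 'gripper_force': 0.0, 'finger_gap': 1.004}
side 55.09922834643635 315.25100575157046 200.63054638822302 [[0.996, -0.089, -0.018, -0.559], [0.08, 0.765, 0.639, -0.13], [-0.043, -0.637, 0.769, -0.749], [0.0, 0.0, 0.0, 1.0]] ['img', 'fov_y', 'cx', 'cy', 'extrinsics']
case [(0.57, [248.0, 148.0, 134.0, 104.0])]
lid [(0.95, [251.0, 183.0, 130.0, 56.0]), (0.6, [246.0, 147.0, 136.0, 108.0])]
leaf [(0.84, [272.0, 143.0, 84.0, 44.0]), (0.36, [238.0, 189.0, 9.0, 70.0])]
windway_block [(0.72, [252.0, 148.0, 133.0, 111.0])]
whistle [(0.84, [385.0, 162.0, 28.0, 108.0])]
burnisher [(0.63, [236.0, 190.0, 12.0, 70.0])]
copper_offcut [(0.56, [285.0, 283.0, 17.0, 26.0])]
cork_bung [(0.28, [286.0, 285.0, 13.0, 24.0])]
ferrule [(0.47, [286.0, 287.0, 15.0, 23.0])]
rouge_jar [(0.64, [274.0, 136.0, 17.0, 13.0]), (0.61, [247.0, 143.0, 136.0, 114.0])]
top 55.56457178430752 321.54418563754007 201.08070689407842 [[0.001, -1.0, 0.024, 0.039], [1.0, 0.001, 0.025, -0.535], [-0.025, 0.024, 0.999, -0.93], [0.0, 0.0, 0.0, 1.0]] ['img', 'fov_y', 'cx', 'cy', 'extrinsics']
case [(0.77, [281.0, 132.0, 90.0, 105.0])]
lid [(0.66, [348.0, 134.0, 28.0, 104.0]), (0.39, [390.0, 156.0, 19.0, 12.0])]
leaf [(0.72, [282.0, 152.0, 10.0, 70.0]), (0.19, [219.0, 202.0, 21.0, 20.0])]
windway_block [(0.66, [313.0, 172.0, 13.0, 22.0])]
whistle [(0.96, [258.0, 111.0, 113.0, 15.0])]
burnisher [(0.58, [278.0, 244.0, 68.0, 12.0])]
copper_offcut [(0.69, [384.0, 206.0, 13.0, 14.0]), (0.23, [277.0, 134.0, 97.0, 101.0])]
cork_bung []
ferrule [(0.67, [391.0, 156.0, 15.0, 12.0])]
rouge_jar [(0.93, [218.0, 204.0, 23.0, 20.0])]
```

```bash
python3 - <<'E'
import cv2
a=cv2.imread("pics/side0.png")[110:330,200:450];b=cv2.imread("pics/top0.png")[90:290,190:430]
cv2.imwrite("pics/a.png",cv2.resize(a,None,fx=2.7,fy=2.7,interpolation=2));cv2.imwrite("pics/b.png",cv2.resize(b,None,fx=3,fy=3,interpolation=2))
E
```

```text
(no output)
```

View pics/a.png

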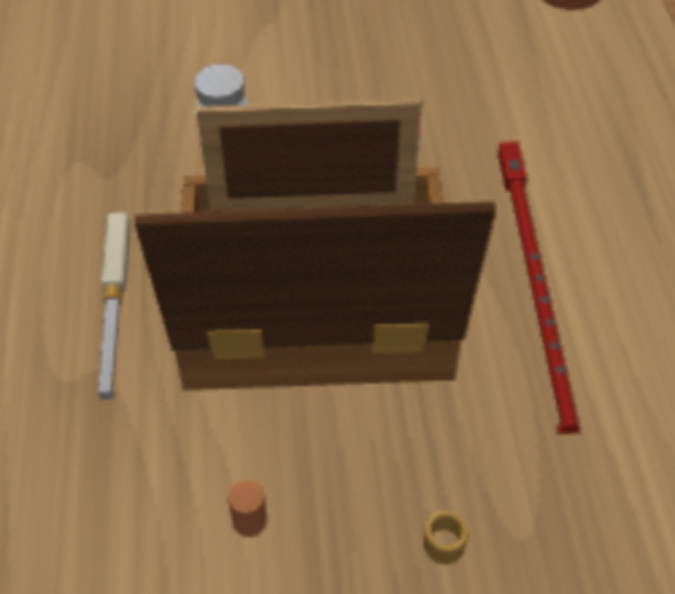

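View pics/b.png

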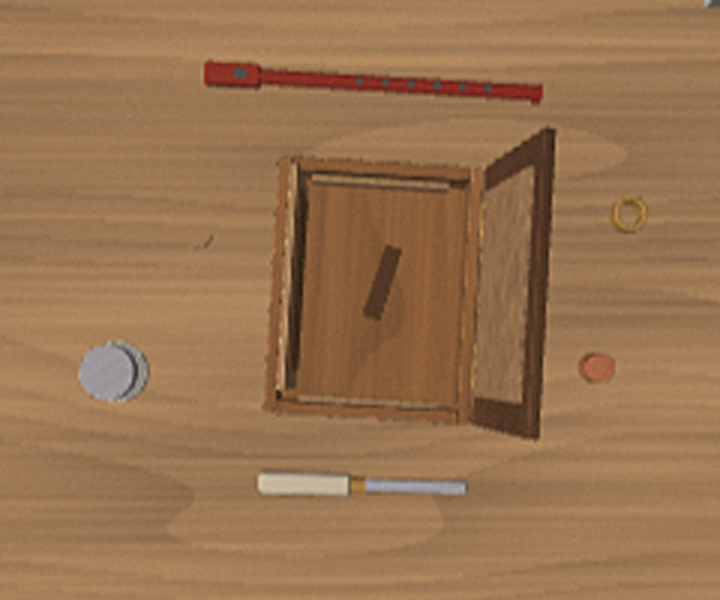

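The crops show the case with the lid open at the right of the top view (image right = world -y), the leaf upright at its left wall, and jar, copper, ferrule, whistle and burnisher around it. Outer rim corners in the top picture are at about (283,142), (278,227), (351,146) and (346,231).

```bash
cat >h.py <<'E'
import numpy as np,pickle,cv2
from scipy.optimize import least_squares
def proj(d,P):
    P=np.atleast_2d(P);E=np.array(d["extrinsics"]);c=P@E[:3,:3].T+E[:3,3]
    f=200/np.tan(np.radians(d["fov_y"]/2));return np.c_[d["cx"]+f*c[:,0]/-c[:,2],d["cy"]-f*c[:,1]/-c[:,2]]
def ray(d,u,v,z):
    E=np.array(d["extrinsics"]);R=E[:3,:3];f=200/np.tan(np.radians(d["fov_y"]/2))
    r=R.T@np.array([(u-d["cx"])/f,-(v-d["cy"])/f,-1]);o=-R.T@E[:3,3];return o+r*(z-o[2])/r[2]
def rot(q):return np.array([[np.cos(q),-np.sin(q),0],[np.sin(q),np.cos(q),0],[0,0,1]])
def cw(p,P):return np.atleast_2d(P)@rot(p[2]).T+[p[0],p[1],0]
def lidpt(a,r,y,o):return [.08-r*np.cos(a)+o*np.sin(a),y,.062+r*np.sin(a)+o*np.cos(a)]
def leafpt(a,r,y,o):return [-.06+r*np.cos(a)-o*np.sin(a),y,.04+r*np.sin(a)+o*np.cos(a)]
E
python3 - <<'E'
from h import *
T=pickle.load(open("top.pkl","rb"));S=pickle.load(open("side.pkl","rb"))
t=lambda u,v:np.array([190+u/3,90+v/3]);s=lambda u,v:np.array([200+u/2.7,110+v/2.7])
rim=np.array([[-.08,.1,.06],[-.08,-.1,.06],[.08,.1,.06],[.08,-.1,.06]])
mt=np.array([t(279,156),t(265,411),t(484,167),t(468,424)])
ms=np.array([s(176,349),s(464,343),s(183,389),s(456,380)]);
ps=np.array([[.08,-.1,.06],[.08,.1,.06],[.08,-.1,0],[.08,.1,0]])
mlT=np.array([t(553,128),t(539,439)]);mlS=np.array([s(137,218),s(494,207)])
mfS=np.array([s(198,111),s(420,103)]);mfT=np.array([t(296,163),t(281,390)])
def f(p):
    r=[proj(T,cw(p,rim))-mt,proj(S,cw(p,ps))-ms]
    # side image: left = small world x
    r+=[proj(T,cw(p,[lidpt(p[3],.16,.1,.008),lidpt(p[3],.16,-.1,.008)]))-mlT]
    r+=[proj(S,cw(p,[lidpt(p[3],.16,-.1,.004),lidpt(p[3],.16,.1,.004)]))-mlS]
    r+=[proj(S,cw(p,[leafpt(p[4],.106,-.08,-.0),leafpt(p[4],.106,.08,-.0)]))-mfS]
    return np.concatenate([x.ravel() for x in r])
q=least_squares(f,[.56,0,-1.57,1.7,1.57],loss="soft_l1");p=q.x
print(p.round(4));print(f(p).reshape(-1,2).round(1).tolist())
np.save("p.npy",p)
for n,u,z in [("ferr",t(629,214),.022),("cop",t(597,367),.038),("jar",t(107,372),.048),("whA",t(230,75),.016),("whB",t(540,95),.016),("buA",t(260,483),.016),("buB",t(465,487),.016),("brown",None,0)]:
    w=ray(T,*u,z) if u is not None else ray(S,413,108,0)
    print(n,w.round(3),((w-[p[0],p[1],0])@rot(p[2])).round(3))
E
python3 - <<'E'
import cv2
cv2.imwrite("pics/c.png",cv2.vconcat([cv2.imread("pics/side0.png")[:250],cv2.imread("pics/top0.png")[:340]]))
E
```

```text
[ 0.5691  0.0557 -1.6268  1.7007  1.5742]
[[0.3, -1.1], [-0.2, -0.2], [0.4, -0.6], [1.0, -0.6], [-1.5, -1.7], [-0.6, -3.5], [-0.4, 0.7], [-0.5, 0.2], [0.9, -1.0], [-0.0, -0.4], [-1.0, 0.0], [0.5, -0.8], [-0.8, -0.0], [0.3, -0.1]]
ferr [ 0.632 -0.151  0.022] [0.203 0.074 0.022]
cop [ 0.507 -0.121  0.038] [ 0.18  -0.052  0.038]
jar [0.503 0.265 0.048] [-0.205 -0.077  0.048]
whA [0.745 0.174 0.016] [-0.128  0.169  0.016]
whB [ 0.73  -0.079  0.016] [0.126 0.168 0.016]
buA [0.413 0.148 0.016] [-0.084 -0.161  0.016]
buB [ 0.41  -0.018  0.016] [ 0.082 -0.155  0.016]
brown [0.866 0.41  0.   ] [-0.37   0.277  0.   ]
```

View pics/c.png

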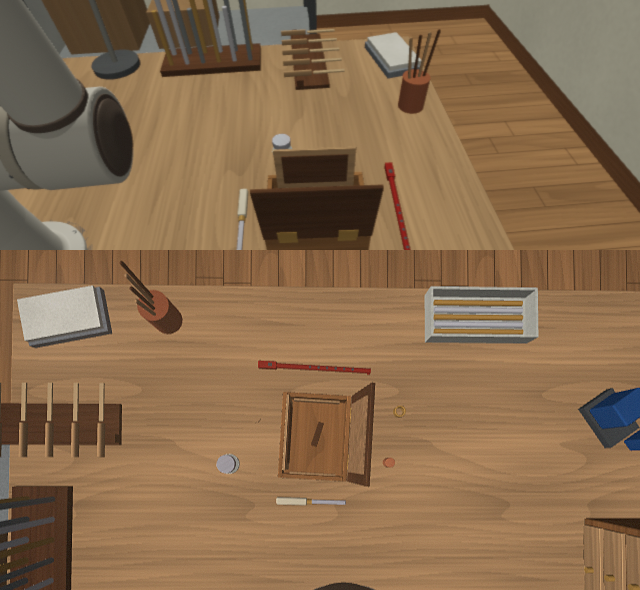

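The full pictures show only fixed furniture near the edges and no cork bung. In the top view the whistle, burnisher, jar, copper and ferrule are all clear of my path. I start by shutting the gripper, rising and aligning the tool with the case.

Call:
drive_tool(
  moves=[
    [-1, 0, 0, -0.03, -8],
    [-1, 0, 0, -0.06, -16],
    [-1, 0, 0, -0.09, -24],
    [-1, 0, 0, -0.12, -32],
    [-1, 0, 0, -0.14, -40],
    [-1, 0, 0, -0.14, -48],
    [-1, 0, 0, -0.14, -56],
    [-1, 0, 0, -0.14, -64],
    [-1, 0, 0, -0.14, -72.7],
    [-1, 0, 0, -0.14, -72.7],
  ],
)

```text
time_s: 2.1
position: [0.1399, -0.5577, 0.3546]
ee_rot: [-2.282, -2.159, 0.0]
ft_force: [-0.5, 0.6, -0.3]
finger_gap: 0.153
gripper_force: 0.0
```

```bash
cat >>h.py <<'E'
def state():
    from bench import sense
    from scipy.spatial.transform import Rotation as Ro
    s=sense();p=np.load("p.npy");R=Ro.from_rotvec(s["ee_rot"]).as_matrix();c=rot(p[2])
    x=(np.array(s["position"])-[p[0],p[1],0])@c
    print("t",round(s["time_s"],2),"case-frame TCP",x.round(4),"toolx in case",(R[:,0]@c).round(3),"z",R[:,2].round(3),"F(case)",(np.array(s["ft_force"])@c).round(1),"gap",round(s["finger_gap"],3),"q",np.round(s["joints"],2))
    return x
E
python3 -c "from h import *;state()"
```

```text
t 2.1 case-frame TCP [ 0.6364 -0.3942  0.3546] toolx in case [-1. -0.  0.] z [-0.  0. -1.] F(case) [-0.6 -0.6 -0.3] gap 0.153 q [-1.54  0.11  1.38 -0.    1.65 -1.48]
```

Call:
drive_tool(
  moves=[
    [-1, 0.04, 0.02, 0, 0],
    [-1, 0.08, 0.04, 0, 0],
    [-1, 0.12, 0.06, 0, 0],
    [-1, 0.16, 0.08, 0, 0],
    [-1, 0.2, 0.1, 0, 0],
    [-1, 0.24, 0.12, 0, 0],
    [-1, 0.28, 0.144, 0, 0],
    [-1, 0.32, 0.165, 0, 0],
    [-1, 0.36, 0.185, 0, 0],
    [-1, 0.4, 0.206, 0, 0],
  ],
)

```text
time_s: 3.1
position: [0.3686, -0.1682, 0.3549]
ee_rot: [2.287, 2.152, 0.0]
ft_force: [0.6, -0.4, 0.5]
finger_gap: 0.004
gripper_force: 0.0
```

Call:
drive_tool(
  moves=[
    [-1, 0.04, 0.02, 0, 0],
    [-1, 0.08, 0.04, 0, 0],
    [-1, 0.12, 0.06, 0, 0],
    [-1, 0.16, 0.08, 0, 0],
    [-1, 0.2, 0.1, 0, 0],
    [-1, 0.24, 0.12, 0, 0],
    [-1, 0.28, 0.144, 0, 0],
    [-1, 0.32, 0.165, 0, 0],
    [-1, 0.366, 0.188, 0, 0],
    [-1, 0.366, 0.188, 0, 0],
  ],
)

```text
time_s: 4.1
position: [0.5771, 0.1894, 0.3519]
ee_rot: [-2.279, -2.157, 0.002]
ft_force: [-0.7, -0.4, -0.8]
finger_gap: -0.0
gripper_force: 0.0
```

```bash
python3 - <<'E'
from h import *;state()
from bench import *
d=get_image("wrist");cv2.imwrite("pics/w1.png",d["img"]);pickle.dump(d,open("w1.pkl","wb"))
d=get_image("side");cv2.imwrite("pics/s1.png",cv2.vconcat([d["img"][0:300],cv2.imread("pics/w1.png")[:300]]))
for x in (1.574,1.2,.9,.6,.3,.1,0):
    q=leafpt(x,.085,0,.003);print(x,round(q[0]-.01,3),round(q[2],3))
E
```

```text
t 4.1 case-frame TCP [-0.1339  0.0005  0.3519] toolx in case [-1.    -0.001  0.001] z [-0.003  0.001 -1.   ] F(case) [ 0.5 -0.7 -0.8] gap -0.0 q [0.12 0.2  1.29 0.   1.66 0.17]
1.574 -0.073 0.125
1.2 -0.042 0.12
0.9 -0.02 0.108
0.6 -0.002 0.09
0.3 0.01 0.068
0.1 0.014 0.051
0 0.015 0.043
```

View pics/s1.png

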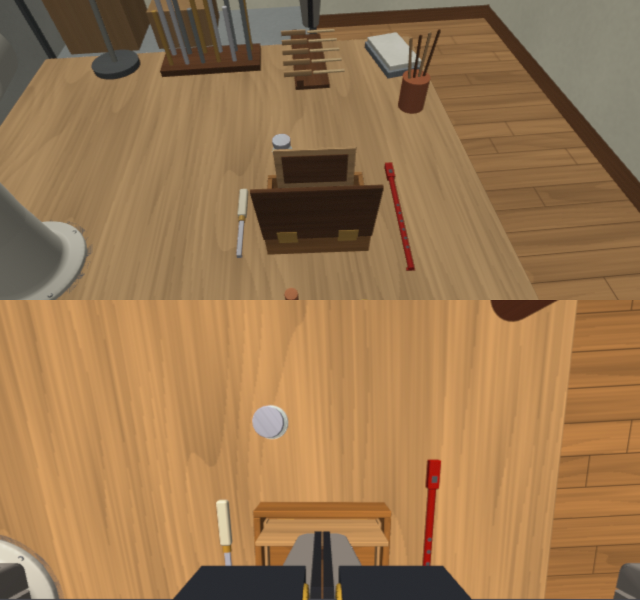

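The side view shows the scene untouched, with the gripper out of frame. The wrist view shows the shut fingers at about (322,535), centred on the case in y. I check these against projections.

```bash
python3 - <<'E'
from h import *
from bench import *
S=pickle.load(open("side.pkl","rb"));W=pickle.load(open("w1.pkl","rb"));p=np.load("p.npy")
print("side TCP",proj(S,[.577,.189,.352]))
E_=np.array(S["extrinsics"]);print("cam",-E_[:3,:3].T@E_[:3,3])
print("wrist TCP",proj(W,[.577,.189,.352]))
print("rim back",proj(W,cw(p,[[-.08,-.1,.06],[-.08,.1,.06]])).round(0).tolist(),"leaf tip",proj(W,cw(p,[leafpt(p[4],.106,-.08,.003),leafpt(p[4],.106,.08,.003)])).round().tolist())
for n in("leaf","case","cork_bung"):print(n,[(round(float(x["score"]),2),np.round(x["rect"]).tolist()) for x in trace("wrist",n)[:2]])
E
```

```text
side TCP [[310.52688984  25.00970323]]
cam [ 0.53506536 -0.42805488  0.64928314]
wrist TCP [[320.87899543 250.3195911 ]]
rim back [[252.0, 211.0], [391.0, 212.0]] leaf tip [[255.0, 243.0], [388.0, 243.0]]
leaf [(0.64, [255.0, 220.0, 134.0, 26.0])]
case [(0.87, [252.0, 203.0, 138.0, 172.0])]
cork_bung [(0.66, [252.0, 203.0, 138.0, 173.0])]
```

Wrist-view projections of rim and leaf tip agree with the picture. Next I descend behind the leaf to z = 0.125.

Call:
drive_tool(
  moves=[
    [-1, 0, 0, 0.04, 0],
    [-1, 0, 0, 0.08, 0],
    [-1, 0, 0, 0.12, 0],
    [-1, 0, 0, 0.16, 0],
    [-1, 0, 0, 0.2, 0],
    [-1, 0, 0, 0.23, 0],
    [-1, -0.01, 0, 0.23, 0],
    [-1, -0.025, 0, 0.23, 0],
    [-1, -0.04, 0, 0.23, 0],
    [-1, -0.04, 0, 0.23, 0],
  ],
)

```text
time_s: 5.35
position: [0.5758, 0.1424, 0.1274]
ee_rot: [2.284, 2.152, 0.005]
ft_force: [-0.3, 0.6, -0.6]
finger_gap: 0.006
gripper_force: 0.0
```

```bash
python3 -c "from h import *;state()"
```

```text
t 5.35 case-frame TCP [-0.087   0.0018  0.1274] toolx in case [-1.     0.003 -0.   ] z [ 0.005 -0.    -1.   ] F(case) [-0.6 -0.4 -0.6] gap 0.006 q [ 0.04  0.28  1.63 -0.    1.22  0.1 ]
```

Call:
drive_tool(
  moves=[
    [-1, -0.01, 0, 0, 0],
    [-1, -0.02, 0, 0, 0],
    [-1, -0.03, 0, 0.002, 0],
    [-1, -0.04, 0, 0.003, 0],
    [-1, -0.05, 0, 0.006, 0],
    [-1, -0.06, 0, 0.011, 0],
    [-1, -0.07, 0, 0.018, 0],
    [-1, -0.075, 0, 0.022, 0],
    [-1, -0.08, 0, 0.026, 0],
    [-1, -0.08, 0, 0.026, 0],
  ],
)

```text
time_s: 6.35
position: [0.5689, 0.0646, 0.0976]
ee_rot: [-2.283, -2.157, 0.002]
ft_force: [-0.8, 0.6, 0.1]
finger_gap: 0.008
gripper_force: 0.0
```

```bash
python3 - <<'E'
from h import *;state()
from bench import *
d=get_image("side");cv2.imwrite("pics/s2.png",cv2.resize(d["img"][60:300,180:460],None,fx=2,fy=2))
E
```

```text
t 6.35 case-frame TCP [-0.0089 -0.0007  0.0976] toolx in case [-1.     0.001 -0.   ] z [-0.002 -0.    -1.   ] F(case) [-0.6 -0.8  0.1] gap 0.008 q [-0.1   0.27  1.71 -0.    1.16 -0.04]
```

View pics/s2.png

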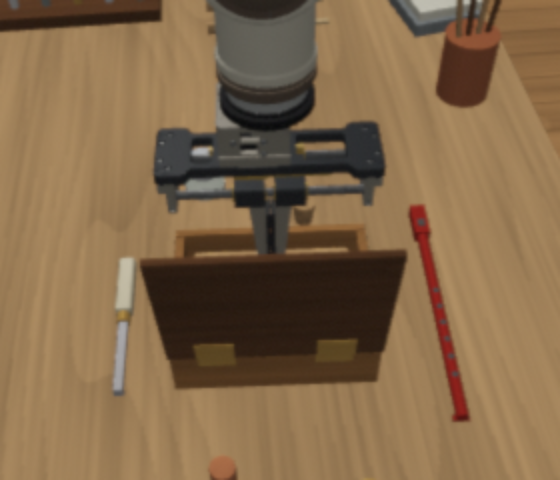

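The leaf now folds under the fingers. The cork bung stands behind the case, at about (332,166) in the full side view, well below and away from my path. I continue along the arc to flat.

Call:
drive_tool(
  moves=[
    [-1, -0.008, 0, 0.009, 0],
    [-1, -0.012, 0, 0.014, 0],
    [-1, -0.015, 0, 0.019, 0],
    [-1, -0.018, 0, 0.025, 0],
    [-1, -0.02, 0, 0.031, 0],
    [-1, -0.022, 0, 0.038, 0],
    [-1, -0.024, 0, 0.045, 0],
    [-1, -0.025, 0, 0.052, 0],
    [-1, -0.025, 0, 0.057, 0],
    [-1, -0.025, 0, 0.057, 0],
  ],
)

```text
time_s: 7.4
position: [0.5681, 0.04, 0.0432]
ee_rot: [-2.282, -2.158, 0.002]
ft_force: [-7.2, -1.0, 15.0]
finger_gap: 0.003
gripper_force: 7.4
```

```bash
python3 -c "from h import *;state()"
```

```text
t 7.4 case-frame TCP [ 0.0157 -0.0002  0.0432] toolx in case [-1.    -0.    -0.001] z [-0.001 -0.001 -1.   ] F(case) [ 1.4 -7.1 15. ] gap 0.003 q [-0.14  0.34  1.74 -0.    1.06 -0.09]
```

Call:
drive_tool(
  moves=[
    [-1, 0, 0, 0.002, 0],
    [-1, 0, 0, 0.002, 0],
    [-1, 0, 0, -0.02, 0],
    [-1, 0, 0, -0.06, 0],
    [-1, 0, 0, -0.1, 0],
    [-1, 0, 0, -0.14, 0],
    [-1, 0, 0, -0.18, 0],
    [-1, 0, 0, -0.22, 0],
    [-1, 0, 0, -0.26, 0],
    [-1, 0, 0, -0.3, 0],
  ],
)

```text
time_s: 8.4
position: [0.5679, 0.0403, 0.3429]
ee_rot: [-2.283, -2.158, 0.0]
ft_force: [0.1, 0.5, 0.3]
finger_gap: 0.006
gripper_force: 0.0
```

```bash
python3 - <<'E'
from h import *;state()
from bench import *
d=get_image("wrist");cv2.imwrite("pics/w2.png",d["img"]);p=np.load("p.npy")
print([proj(d,cw(p,[leafpt(a,.105,-.08,.003),leafpt(a,.105,.08,.003)])).round().tolist() for a in(0,.1,.2)])
for n in("leaf","windway_block"):print(n,[(round(float(x["score"]),2),np.round(x["rect"]).tolist()) for x in trace("wrist",n)[:2]])
for a in (1.7,1.57,1.4,1.2,1.0,.8,.6,.4,.2,.1,0):
    q=lidpt(a,.13,0,.008);print(a,round(q[0]+.01,3),round(q[2],3))
E
```

```text
t 8.4 case-frame TCP [ 0.0155 -0.0004  0.3429] toolx in case [-1.  0. -0.] z [-0. -0. -1.] F(case) [-0.5  0.1  0.3] gap 0.006 q [-0.14  0.09  1.42 -0.    1.63 -0.09]
[[[266.0, 194.0], [377.0, 194.0]], [[265.0, 194.0], [378.0, 194.0]], [[264.0, 195.0], [380.0, 195.0]]]
leaf [(0.85, [261.0, 123.0, 118.0, 70.0])]
windway_block []
1.7 0.115 0.19
1.57 0.098 0.192
1.4 0.076 0.191
1.2 0.05 0.186
1.0 0.026 0.176
0.8 0.005 0.161
0.6 -0.013 0.142
0.4 -0.027 0.12
0.2 -0.036 0.096
0.1 -0.039 0.083
0 -0.04 0.07
```

View pics/w2.png

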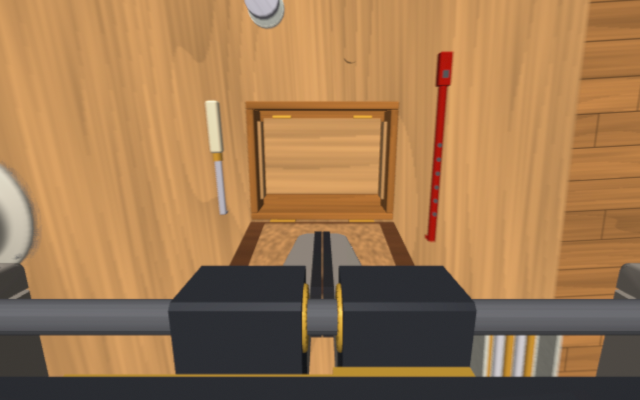

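The wrist view shows the leaf flat inside the well (rows 123–193), and the whistle, burnisher and jar undisturbed. Next I cross over the lid and descend behind it.

Call:
drive_tool(
  moves=[
    [-1, -0.04, 0, 0, 0],
    [-1, -0.08, 0, 0, 0],
    [-1, -0.12, 0, 0, 0],
    [-1, -0.16, 0, 0, 0],
    [-1, -0.16, 0, 0.03, 0],
    [-1, -0.16, 0, 0.07, 0],
    [-1, -0.16, 0, 0.11, 0],
    [-1, -0.16, 0, 0.153, 0],
    [-1, -0.155, 0, 0.153, 0],
    [-1, -0.15, 0, 0.153, 0],
  ],
)

```text
time_s: 9.55
position: [0.5589, -0.1088, 0.1877]
ee_rot: [-2.281, -2.156, 0.002]
ft_force: [0.2, -0.5, 1.2]
finger_gap: 0.001
gripper_force: 0.0
```

```bash
python3 -c "from h import *;state()"
```

```text
t 9.55 case-frame TCP [ 0.1648 -0.001   0.1877] toolx in case [-1.     0.     0.001] z [-0.003  0.001 -1.   ] F(case) [0.5 0.2 1.2] gap 0.001 q [-0.4   0.17  1.64  0.    1.34 -0.35]
```

Call:
drive_tool(
  moves=[
    [-1, 0.013, 0, 0, 0],
    [-1, 0.026, 0, 0, 0],
    [-1, 0.039, 0, 0, 0],
    [-1, 0.052, 0, 0, 0],
    [-1, 0.065, 0, 0, 0],
    [-1, 0.078, 0, 0, 0],
    [-1, 0.091, 0, 0, 0],
    [-1, 0.104, 0, 0.001, 0],
    [-1, 0.115, 0, 0.003, 0],
    [-1, 0.127, 0, 0.007, 0],
  ],
)

```text
time_s: 10.55
position: [0.5666, 0.0181, 0.1812]
ee_rot: [-2.283, -2.158, 0.001]
ft_force: [0.6, -2.2, -1.4]
finger_gap: 0.006
gripper_force: 0.9
```

```bash
python3 -c "from h import *;state()"
```

```text
t 10.55 case-frame TCP [ 0.0376 -0.0005  0.1812] toolx in case [-1.  0. -0.] z [-0.001 -0.    -1.   ] F(case) [ 2.1  0.7 -1.4] gap 0.006 q [-0.18  0.17  1.66 -0.    1.32 -0.12]
```

Call:
drive_tool(
  moves=[
    [-1, 0.012, 0, 0.006, 0],
    [-1, 0.023, 0, 0.013, 0],
    [-1, 0.033, 0, 0.021, 0],
    [-1, 0.042, 0, 0.03, 0],
    [-1, 0.051, 0, 0.04, 0],
    [-1, 0.058, 0, 0.05, 0],
    [-1, 0.065, 0, 0.062, 0],
    [-1, 0.07, 0, 0.074, 0],
    [-1, 0.074, 0, 0.086, 0],
    [-1, 0.076, 0, 0.093, 0],
  ],
)

```text
time_s: 11.55
position: [0.5705, 0.0934, 0.0869]
ee_rot: [-2.282, -2.158, 0.002]
ft_force: [-0.1, 0.0, 0.7]
finger_gap: 0.006
gripper_force: 0.5
```

Call:
drive_tool(
  moves=[
    [-1, 0.001, 0, 0.006, 0],
    [-1, 0.001, 0, 0.012, 0],
    [-1, 0.001, 0, 0.017, 0],
    [-1, 0.001, 0, 0.021, 0],
    [-1, 0.001, 0, 0.021, 0],
    [-1, 0.001, 0, 0.021, 0],
    [-1, 0.001, 0, -0.01, 0],
    [-1, 0.001, 0, -0.05, 0],
    [-1, 0.001, 0, -0.09, 0],
    [-1, 0.001, 0, -0.13, 0],
  ],
)

```text
time_s: 12.55
position: [0.571, 0.0938, 0.2201]
ee_rot: [2.283, 2.158, -0.0]
ft_force: [0.9, -0.9, 0.2]
finger_gap: 0.007
gripper_force: 0.0
```

Call:
drive_tool(
  moves=[
    [-1, 0, 0, -0.04, 0],
    [-1, 0.03, 0, -0.08, 0],
    [-1, 0.07, 0, -0.08, 0],
    [-1, 0.11, 0, -0.08, 0],
    [-1, 0.15, 0, -0.08, 0],
    [-1, 0.19, 0, -0.08, 0],
    [-1, 0.19, 0, -0.08, 0],
    [-1, 0.19, 0, -0.08, 0],
    [-1, 0.19, 0, -0.08, 0],
    [-1, 0.19, 0, -0.08, 0],
  ],
)

```text
time_s: 13.55
position: [0.5821, 0.2824, 0.2988]
ee_rot: [2.285, 2.156, 0.0]
ft_force: [-0.3, 0.3, -0.3]
finger_gap: 0.003
gripper_force: 0.0
```

```bash
python3 - <<'E'
from h import *;state()
from bench import *
a=get_image("top");b=get_image("side");p=np.load("p.npy")
cv2.imwrite("pics/f.png",cv2.vconcat([cv2.resize(a["img"][90:280,190:430],None,fx=2,fy=2),cv2.resize(b["img"][120:230,210:450],None,fx=2,fy=2)]))
for g in(0,.06):print(g,proj(b,cw(p,[lidpt(g,.16,-.1,.008),lidpt(g,.16,.1,.008)])).round(1).tolist(),proj(b,cw(p,[lidpt(g,0,-.1,.008),lidpt(g,0,.1,.008)])).round(1).tolist())
print([np.round(x["rect"]).tolist() for x in trace("side","lid")[:1]])
E
```

```text
t 13.55 case-frame TCP [-0.2271  0.0003  0.2988] toolx in case [-1.     0.002 -0.   ] z [ 0. -0. -1.] F(case) [-0.3 -0.4 -0.3] gap 0.003 q [ 0.27  0.31  1.26 -0.    1.58  0.32]
0 [[267.1, 171.7], [362.1, 168.3]] [[263.0, 234.5], [371.8, 230.4]]
0.06 [[266.6, 168.8], [362.5, 165.3]] [[263.0, 234.7], [371.8, 230.6]]
[]
```

View pics/f.png

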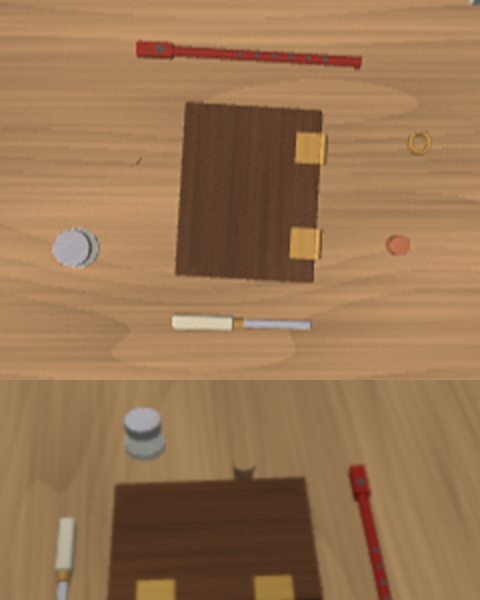

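The lid appears shut: its far edge in the side view, at about (267,172) and (362,169), matches angle 0, and everything around it is in place. I press once more to confirm with the force reading.

Call:
drive_tool(
  moves=[
    [-1, -0.04, 0, 0, 0],
    [-1, -0.08, 0, 0, 0],
    [-1, -0.12, 0, 0.03, 0],
    [-1, -0.16, 0, 0.07, 0],
    [-1, -0.189, 0, 0.11, 0],
    [-1, -0.189, 0, 0.15, 0],
    [-1, -0.189, 0, 0.19, 0],
    [-1, -0.189, 0, 0.22, 0],
    [-1, -0.189, 0, 0.226, 0],
    [-1, -0.189, 0, 0.231, 0],
  ],
)

```text
time_s: 14.7
position: [0.569, 0.0945, 0.0699]
ee_rot: [-2.28, -2.155, 0.009]
ft_force: [-24.8, -1.5, 44.7]
finger_gap: 0.008
gripper_force: 22.2
```

Call:
drive_tool(
  moves=[
    [-1, 0, 0, 0, 0],
    [-1, 0, 0, 0, 0],
    [-1, 0, 0, 0, 0],
    [-1, 0, 0, 0, 0],
    [-1, 0, 0, 0, 0],
    [-1, 0, 0, 0, 0],
    [-1, 0, 0, 0, 0],
    [-1, 0, 0, 0, 0],
    [-1, 0, 0, 0, 0],
    [-1, 0, 0, 0, 0],
  ],
)

```text
time_s: 15.7
position: [0.5703, 0.0946, 0.0702]
ee_rot: [-2.282, -2.157, 0.004]
ft_force: [-11.0, -1.5, 15.6]
finger_gap: 0.007
gripper_force: 7.7
```

Call:
drive_tool(
  moves=[
    [-1, 0, 0, -0.03, 0],
    [-1, 0, 0, -0.07, 0],
    [-1, 0, 0, -0.11, 0],
    [-1, 0, 0, -0.15, 0],
    [-1, 0, 0, -0.19, 0],
    [-1, 0, 0, -0.23, 0],
    [-1, 0, 0, -0.25, 0],
    [-1, 0, 0, -0.25, 0],
    [-1, 0, 0, -0.25, 0],
    [-1, 0, 0, -0.25, 0],
  ],
)

```text
time_s: 16.7
position: [0.5703, 0.095, 0.3154]
ee_rot: [-2.281, -2.156, 0.004]
ft_force: [0.1, -0.1, -0.0]
finger_gap: 0.005
gripper_force: 0.0
```

The lid is at 70 mm and against its stop, and the arm is clear.

```bash
python3 -c "from bench import *;print(finish_job())"
```

```text
the job is handed in; nothing more can be done
None
```

I folded the leaf flat first, then shut the lid (firm at 70 mm when pressed again), and handed the job in at about 17 s with the arm clear and nothing around the case visibly moved; the windway block is hidden under the leaf, so I couldn't recheck it, and the job returned no verdict.

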